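# Still the swinging hook and hang up the brush caddy

### The arm

A 6-joint arm with a two-finger parallel gripper is mounted at the origin on the work surface. World frame = base frame: x ahead of the robot, y to its left, z up, the work surface at z = 0. Lengths are in m, angles in rad, forces in N, time in s.
With the tool pointing down it reaches from about 0.35 to 0.775 m from the base axis. Payload 7.3 kg.
Tool frame: the origin (TCP) lies between the finger pads; the fingertips stand 8 mm ahead of it and the grasp point (between the pads) lies 11 mm behind it (robot.nose_length is the distance from the TCP to the fingertips, in m); z points along the fingers, y is the line along which they close (so a half turn about z gives the same grasp; the last joint's range is limited). The gripper opens to 92 mm and grips with 3 to 60 N. Pads are 19 mm wide; open, the fingers measure 130 mm over their backs; the gripper's body (75 mm by 190 mm) begins 47 mm behind the grasp point.
Start: joints at [-1.267, 0.342, 1.524, -0, 1.275, -0.146], TCP at [0.228, -0.473, 0.204] pointing down, gripper open.
Joint ranges: [-2.53, 2.53], [-0.77, 2.02], [0.04, 2.7], [-1, 4.14], [0.28, 2.66], [-3.11, 3.11]. Speed limits (rad/s): [2.57, 2.57, 3.14, 3.14, 3.14, 3.14].

### API

Orientations are given as [roll, pitch, yaw] about the fixed x, y, z axes, in that order (R = Rz(yaw) Ry(pitch) Rx(roll)).
In Python, from cell import robot gives the robot as it stands. The module is installed in compiled form; this text tells all that it offers.
- The arm moves only by the shell command python3 -m jog 'ROWS' [FORCE]. ROWS is JSON, a list that holds one entry, the list of rows, each a list of 5 numbers: the gripper's target within -1 to 1 (fully open at 1, half-way at 0, shut at -1), then the shift along the tool's x, y, z in m, then the turn about the tool's z in rad. A call has 1 to 5 rows; each row is the pose to reach, as a shift and turn from the pose commanded when the call began, along the tool's axes at that moment; what a row does not reach only later rows make up. A row lasts 1/12 s, in which the tool goes at most 41.7 mm and 7.16 degrees, less where a joint would pass 70% of its speed; a pose out of reach is approached as far as the arm can. A call with a gripper value outside its range is refused whole. The fingers move at their own pace and stop on an object; FORCE is the grip in N (left out, the last holds). Time passes only in rows, so rows that repeat a pose let the fingers close. It gives the time, the measured TCP pose, the force, the opening and the grip force at its end, in the units of the state.
- robot.observe(): the state, without advancing time (a new reading comes with each control period).
- robot.read_camera(name): name is "scene" or "top" or "wrist"; returns the picture (480x640x3 uint8, red, green, blue); there is no depth.
- robot.camera_model(name): a dict with "camera_matrix" (3x3 intrinsics, pixels), "position" and "attitude" of the camera in the world; the wrist camera has in their place "mount" (4x4, takes a point from camera to tool coordinates, whose origin is the TCP and whose axes are the flange's). Camera axes: x right, y down, z forward; pixel columns grow to the right and rows downward; lengths in m; the calibration is good to about 2 mm. A picture is of the moment at which its call begins: read the wrist's pose just before it. camera_model takes no time and is no camera call.
- robot.hand_in(): hands the job in; it is judged then, once.
The state is a dict: "time": time; "qpos": joint angles; "qvel": joint speeds; "joint_efforts": joint torques, N m; "tool_pos": TCP position; "tool_rot": TCP orientation; "contact_force": force on the tool from outside, world axes, zero at the start; "torque": the same for the moment, N m; "opening": finger opening in m; "grip_force": force on a finger pad.
Only numpy, scipy, OpenCV 4.12 (cv2) and the standard library are available. Lean on these libraries where they do the work, as an engineer would, in place of code of your own. Each camera call takes 0.05 s, during which the arm holds its last target. There are 200 camera calls.

### The job

Lift the empty brush caddy out of its storage box and stand it upright on the open table, letting go of it. Then touch the swinging hook of the hanging stand to still it, so that it hangs quietly on its own. Then pick the caddy up again so that its steel handle is free, hang it by that handle in the hook and leave it hanging level and still; leave the other loose things on the table where they are.

Things in the scene. Friction and masses are not known exactly. Their poses are not given: they have to be found in the camera images.
- caddy: Loose open wooden brush caddy, 0.2 to 0.45 kg, starts standing in the storage box. Origin: centre of underside; x along its length, z up. 200 mm long x 64 wide; floor 5 thick; side walls 36 high, 5 thick; at each end (x = +-86 to +-100) an upright end board 14 thick, 64 wide, 80 high. An arched steel handle stands over the middle.
- bail_top (a point): Top of the caddy's arched handle (on the bar's axis, 145 mm above the underside, at mid length; caddy axes). Rigid round steel bar, 10 in diameter, in the caddy's x-z plane: legs at x = +-26 rise from the floor to 112, then arch over by x = +-20 at 131 and x = +-10 at 142. Open underneath.
- end_a (a point): Middle of the top edge of the caddy's end board at +x (x = 93 mm, 80 above the underside). 55 mm clear for a finger between the board's inner face and the handle's leg.
- end_b (a point): Middle of the top edge of the caddy's other end board, at -x; same sizes.
- bay: Fixed open plywood storage box in which the caddy starts. Origin: centre of underside; 236 mm long (x) x 94 wide (y) x 86 high, walls and floor 7 thick: gaps of about 11 at the caddy's ends and 8 at its sides, too narrow for fingers. On the robot's left or right, opposite to the stand.
- stand: Fixed steel hanging stand with its hook. Origin: on the table plumb under the hook's pivot; x from pivot to post, away from the robot; z up. Base 160 x 140 x 14 mm centred at x = 170; post 22 in diameter at x = 170; 18 mm square arm from the post to x = -17, underside 350 high; lugs under its end; pivot 335 high, axis along y.
- hook (a joint): Swing angle of the hook about its pivot (rad): 0 = straight down (rests within 0.03 of it), positive = towards the post (stand +x), negative = towards the robot. Nearly frictionless: period about 0.7 s, starts swinging 0.35 to 0.6 either way and does not stop by itself in the time. Weighs 0.14 kg.
- hook_seat (a point): Where the handle's bar axis lies when hung; moves with the hook; 126 mm under the pivot, 209 above the table at angle 0; axes then as the stand's. Hook: J of 10 mm round bar in its x-z plane; from here, bar axis: shank at x = +22 (z +96 to +11), bottom z = -10, tip x = -28, z = +22 with 15 mm ball. A bar enters over the tip towards +x, then goes down.
- ink_a: Bystander: squat glass ink bottle, black cap, 44 diameter x 62 high. Origin centre of underside.
- ink_b: Bystander: small amber ink bottle, 40 diameter x 55 high. Origin centre of underside.
- jar: Bystander: open water glass, empty, 84 diameter x 110 high. Origin centre of underside.
- stamp_pad: Bystander: flat black stamp pad 100 x 70 x 25. Origin centre of underside.
- mug: Bystander: white mug, 80 diameter x 85 high. Origin centre of underside.
- sponge_block: Bystander: cork block 90 x 60 x 30. Origin centre of underside.
- brush1: Bystander: brush, 170 long, lying on the table.
Not all that is in view belongs to the job. Several things have the shape of the caddy; the one meant has the colours described above.

How it is judged:
On the way, in this order (a step that is already met when the one before it is completed fails the run):
1. the caddy stands upright on the open table outside its box, let go (height (world z) of caddy below 0.004 m and angle between caddy's own z axis and vertical below 0.1 rad and horizontal distance between caddy and bay above 0.12 m and contact force between caddy and the fingers below 0.02 N and linear speed of caddy below 0.03 m/s), for 0.3 s.
2. the hook has been stilled: touched by nothing, it stays within 0.12 rad of hanging straight for 1 s (value of joint hook between -0.12 and 0.12 rad and velocity of joint hook between -1 and 1 rad/s and contact force between stand and anything else below 0.02 N), for 1 s.
At the end, for the whole second after the job is handed in: The caddy hangs by its handle in the hook (top of the handle within 25 mm of the hook's seat, underside more than 40 mm above the table), level within 0.25 rad, let go and nearly still (under 0.1 m/s and 0.8 rad/s) (distance between bail_top and hook_seat below 0.025 m and height (world z) of caddy above 0.04 m and angle between caddy's own z axis and vertical below 0.25 rad and linear speed of caddy below 0.1 m/s and angular speed of caddy below 0.8 rad/s and contact force between caddy and the fingers below 0.02 N and contact force between stand and caddy above 0.5 N); the robot touches nothing.
It fails at once if a bystander is pushed more than 40 mm or knocked over (distance of any of ink_a, ink_b, jar, stamp_pad, mug, sponge_block, brush1 from where it was at the start of the episode above 0.04 m or angle between any of ink_a, ink_b, jar, stamp_pad, mug, sponge_block's own z axis and vertical above 0.5 rad).
It also fails if it takes over 72 s, if anything falls off the work surface, if the arm or the gripper's body presses on something with over 40 N, if the wrist force passes 120 N, or if a joint passes its speed limit or range.

## Working session

There is one attempt and no reset: what is moved stays moved. The work goes in short steps, Python scripts to look and compute and a shell command to move; the robot and the scene stay as the last step left them, time stands still between calls to the robot, and variables do not carry over. Pictures are saved under pics/ and viewed, at most 10 in all, crops included, and the job is handed in when it is done.

```bash
mkdir -p pics; ls
python3 - <<'E'
from cell import robot
import cv2,numpy as np
np.set_printoptions(precision=4,suppress=True)
for n in ["scene","top"]:
    cv2.imwrite(f"pics/{n}0.png",robot.read_camera(n)[:,:,::-1])
for n in ["scene","top","wrist"]:
    print(n,robot.camera_model(n))
print(robot.observe())
E
```

```text
pics
scene {'camera_matrix': array([[615.4238,   0.    , 310.9093],
       [  0.    , 615.4238, 228.5456],
       [  0.    ,   0.    ,   1.    ]]), 'position': array([1.597 , 0.9117, 1.1783]), 'attitude': array([-2.1771, -0.0179,  2.2852])}
top {'camera_matrix': array([[573.0871,   0.    , 319.4183],
       [  0.    , 573.0871, 232.7893],
       [  0.    ,   0.    ,   1.    ]]), 'position': array([ 0.2184, -0.0096,  1.8004]), 'attitude': array([-2.9528, -0.0024, -1.5556])}
wrist {'camera_matrix': array([[416.5281,   0.    , 320.1282],
       [  0.    , 416.5281, 235.6778],
       [  0.    ,   0.    ,   1.    ]]), 'mount': array([[-0.001 , -0.9638, -0.2666,  0.0718],
       [ 1.    , -0.0008, -0.0009, -0.0003],
       [ 0.0007, -0.2666,  0.9638, -0.1805],
       [ 0.    ,  0.    ,  0.    ,  1.    ]])}
{'time': 0.1, 'qpos': array([-1.267 ,  0.3426,  1.5249, -0.    ,  1.2754, -0.146 ]), 'qvel': array([ 0.0002, -0.0008, -0.0016,  0.0001,  0.0013, -0.0003]), 'joint_efforts': array([  0.0019, -43.2007, -24.4693,   0.0719,   0.0527,  -0.    ]), 'tool_pos': array([ 0.2282, -0.4724,  0.2035]), 'tool_rot': array([-3.1403, -0.0002,  0.4498]), 'contact_force': array([-0.7968, -0.2335, -0.0239]), 'torque': array([ 0.0611, -0.0456, -0.0327]), 'grip_force': 0.0, 'opening': 0.09172776175824386}
```

View pics/scene0.png

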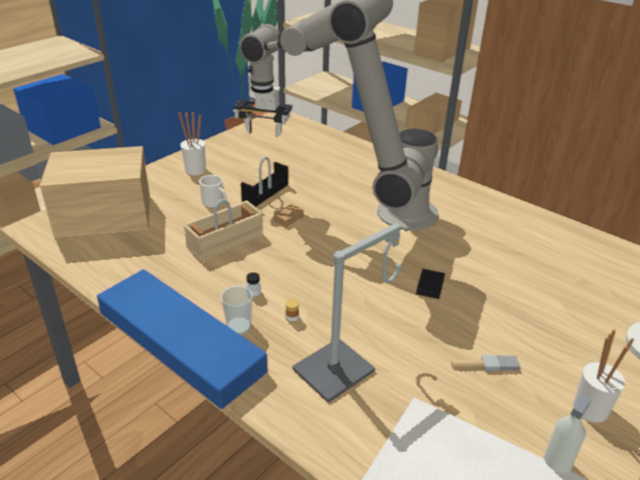

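View pics/top0.png

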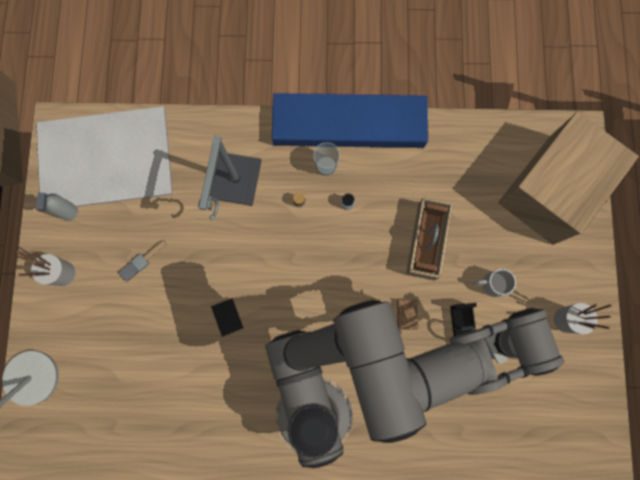

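```bash
cat > h.py <<'E'
from cell import robot
import cv2,numpy as np
from scipy.spatial.transform import Rotation as Ro
np.set_printoptions(precision=4,suppress=True)
def cam(n):
    m=robot.camera_model(n);K=m["camera_matrix"]
    if n=="wrist":
        s=robot.observe();T=np.eye(4);T[:3,:3]=Ro.from_euler('xyz',s["tool_rot"]).as_matrix();T[:3,3]=s["tool_pos"]
        T=T@m["mount"];return K,T[:3,:3],T[:3,3]
    return K,Ro.from_euler('xyz',m["attitude"]).as_matrix(),m["position"]
def ray(c,u,v):
    K,R,p=c;d=R@np.linalg.solve(K,[u,v,1.]);return p,d/np.linalg.norm(d)
def plane(c,u,v,z):
    p,d=ray(c,u,v);return p+d*(z-p[2])/d[2]
def proj(c,X):
    K,R,p=c;q=K@(R.T@(np.asarray(X,float)-p));return q[:2]/q[2]
def tri(rays):
    A=np.zeros((3,3));b=np.zeros(3)
    for p,d in rays:
        M=np.eye(3)-np.outer(d,d);A+=M;b+=M@p
    X=np.linalg.solve(A,b);return X,[np.linalg.norm((np.eye(3)-np.outer(d,d))@(X-p)) for p,d in rays]
def crop(im,x,y,w,h,s=400,t=300): return cv2.resize(im[y:y+h,x:x+w],(s,t),interpolation=cv2.INTER_CUBIC)
E
python3 - <<'E'
from h import *
S=cv2.imread("pics/scene0.png");T=cv2.imread("pics/top0.png")
m=np.vstack([np.hstack([crop(S,170,180,120,90),crop(S,290,200,160,120)]),np.hstack([crop(T,370,190,120,90),crop(T,160,120,120,90)])])
cv2.imwrite("pics/m0.png",m)
t,s=cam("top"),cam("scene")
for n,c,u,v,z in [("box nl",t,422,199,.086),("box nr",t,449,205,.086),("box fr",t,437,278,.086),("box fl",t,409,271,.086),("base",t,261,157,.014),("base",t,252,205,.014),("base",t,210,200,.014),("armtip",t,204,207,.368),("armroot",t,217,138,.368),("base s",s,293,370,.014),("base s",s,332,400,.014),("base s",s,375,370,.014),("pad",t,227,317,.025),("mug",t,502,282,.085),("ink",t,348,200,.06),("amb",t,299,199,.05),("jar",t,326,152,.11)]:
    print(n,plane(c,u,v,z))
E
```

```text
box nl [ 0.6569 -0.3233  0.086 ]
box nr [ 0.6392 -0.406   0.086 ]
box fr [ 0.4133 -0.3639  0.086 ]
box fl [ 0.4331 -0.2801  0.086 ]
base [0.8078 0.1852 0.014 ]
base [0.6469 0.2085 0.014 ]
base [0.6612 0.3437 0.014 ]
armtip [0.5547 0.2881 0.368 ]
armroot [0.7412 0.2639 0.368 ]
base s [0.812  0.1996 0.014 ]
base s [0.8197 0.3315 0.014 ]
base s [0.6753 0.3522 0.014 ]
pad [0.2902 0.2706 0.025 ]
mug [ 0.4044 -0.5589  0.085 ]
ink [ 0.6566 -0.0966  0.06  ]
amb [0.6599 0.057  0.05  ]
jar [ 0.7954 -0.0253  0.11  ]
```

View pics/m0.png

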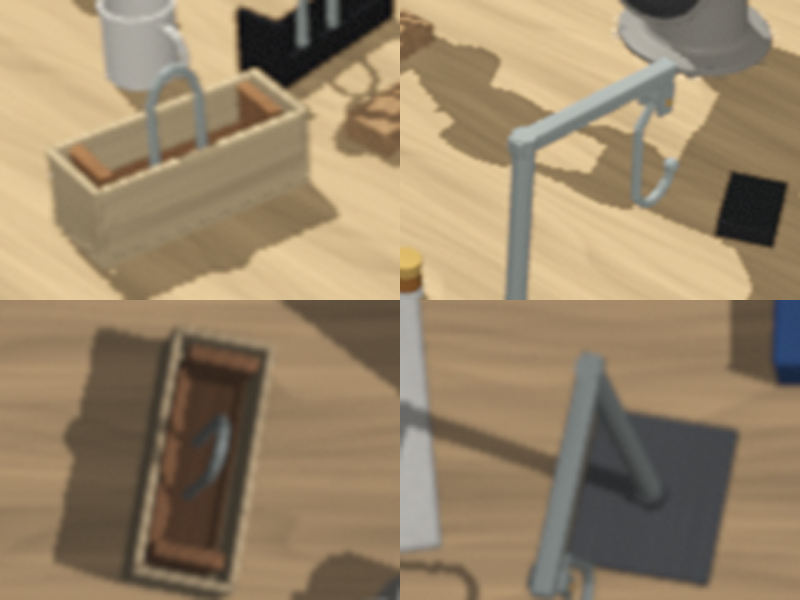

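```bash
python3 -m jog '[[[1,0.04,0,-0.01,0],[1,0.08,0.005,-0.02,0],[1,0.12,0.01,-0.03,0],[1,0.16,0.015,-0.04,0],[1,0.2,0.018,-0.05,0]]]' 40
python3 -m jog '[[[1,0.04,0,0,0.12],[1,0.07,0,0,0.24],[1,0.1,0,0,0.36],[1,0.12,0,0,0.48],[1,0.133,0,0,0.6]]]'
python3 -m jog '[[[1,0,0,0,0.038],[1,0,0,0,0.038],[1,0,0,0,0.038]]]'
python3 - <<'E'
from h import *
W=robot.read_camera("wrist")[:,:,::-1];c=cam("wrist");S=robot.read_camera("scene")[:,:,::-1];T=robot.read_camera("top")[:,:,::-1]
cv2.imwrite("pics/w1.png",W);cv2.imwrite("pics/s1.png",S);cv2.imwrite("pics/t1.png",T)
s=robot.observe();print(s["time"],s["tool_pos"],s["tool_rot"],s["qpos"])
print(proj(c,[.536,-.343,.152]))
m=np.vstack([np.hstack([crop(W,0,0,640,480),crop(S,170,180,120,90)]),np.hstack([crop(W,200,150,240,180),crop(T,370,190,120,90)])])
cv2.imwrite("pics/m1.png",m)
E
```

```text
time: 0.52
tool_pos: [0.4177, -0.4011, 0.2542]
tool_rot: [-3.141, 0.0, 0.449]
contact_force: [0.3, -0.9, -0.8]
opening: 0.0918
grip_force: 0.0
time: 0.93
tool_pos: [0.5379, -0.3424, 0.2532]
tool_rot: [-3.141, 0.001, -0.154]
contact_force: [0.2, -0.3, 0.0]
opening: 0.092
grip_force: 0.0
time: 1.18
tool_pos: [0.5358, -0.3441, 0.2536]
tool_rot: [-3.141, 0.001, -0.186]
contact_force: [0.1, 0.1, -0.2]
opening: 0.0921
grip_force: 0.0
1.3333 [ 0.5355 -0.3446  0.2541] [ 3.1415  0.0002 -0.1879] [-0.692   0.5288  1.0913 -0.0001  1.5216  1.0667]
[318.9587 226.3205]
```

View pics/m1.png

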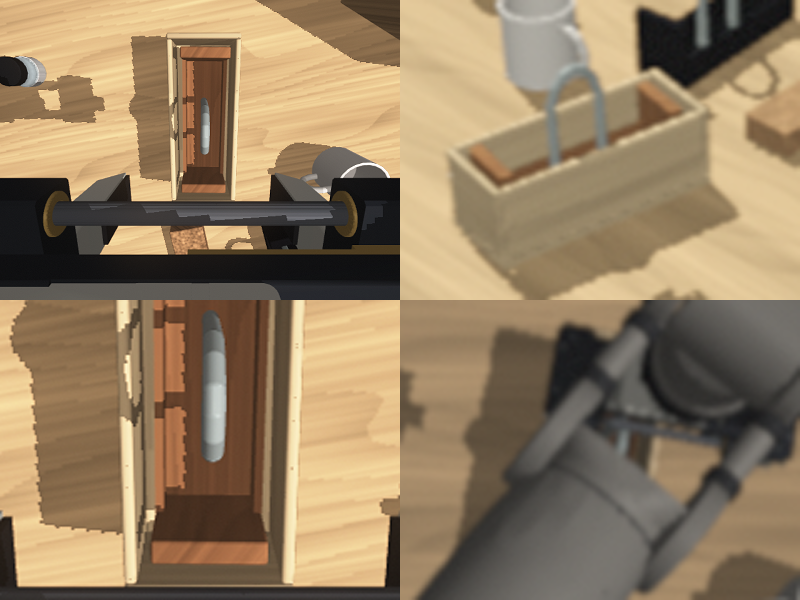

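Run:
```python
from h import *
c=cam("wrist");W=cv2.imread("pics/w1.png")
hsv=cv2.cvtColor(W,cv2.COLOR_BGR2HSV)
h,s,v=cv2.split(hsv)
m=((h<14)&(s>110)&(v>120)).astype(np.uint8)
m[:, :250]=0;m[:,400:]=0
n,l,st,ce=cv2.connectedComponentsWithStats(m)
for i in range(1,n):
    if st[i,4]>150: print(st[i],ce[i],plane(c,*ce[i],.087))
g=((s<60)&(v>70)).astype(np.uint8);g[:, :300]=0;g[:,350:]=0;g[:100]=0;g[270:]=0
n,l,st,ce=cv2.connectedComponentsWithStats(g)
for i in range(1,n):
    if st[i,4]>100:
        print("bail",st[i],ce[i])
        for vv in range(st[i,1],st[i,1]+st[i,3],8):
            us=np.where(l[vv]==i)[0];print(vv,us.min(),us.max(),plane(c,us.mean(),vv,.152))
```

```text
[ 289   74   81   19 1415] [328.9703  83.2155] [ 0.6322 -0.3696  0.087 ]
[ 292   95   19   62 1017] [300.3343 125.8496] [ 0.6047 -0.341   0.087 ]
[292 163  19  48 725] [300.8497 185.2166] [ 0.5575 -0.3318  0.087 ]
[293 214  19  61 880] [301.2136 241.2205] [ 0.5095 -0.3223  0.087 ]
[291 295  70  14 952] [326.0851 301.3361] [ 0.4497 -0.3331  0.087 ]
bail [ 321  156   15   91 1190] [327.805  203.3933]
156 325 327 [ 0.5826 -0.3571  0.152 ]
164 323 331 [ 0.5773 -0.3567  0.152 ]
172 322 333 [ 0.5719 -0.3561  0.152 ]
180 322 334 [ 0.5666 -0.3554  0.152 ]
188 322 335 [ 0.5611 -0.3548  0.152 ]
196 322 335 [ 0.5557 -0.3538  0.152 ]
204 321 335 [ 0.5503 -0.3524  0.152 ]
212 321 335 [ 0.5447 -0.3514  0.152 ]
220 321 335 [ 0.5391 -0.3503  0.152 ]
228 321 334 [ 0.5335 -0.3489  0.152 ]
236 321 334 [ 0.5278 -0.3479  0.152 ]
244 322 332 [ 0.5221 -0.3465  0.152 ]
```

```bash
python3 -m jog '[[[1,0.0065,0.0055,0.03,0.01],[1,0.0065,0.0055,0.06,0.01],[1,0.0065,0.0055,0.09,0.01],[1,0.0065,0.0055,0.11,0.01],[1,0.0065,0.0055,0.116,0.01]]]' 40
python3 -m jog '[[[-1,0,0,0,0],[-1,0,0,0,0],[-1,0,0,0,0],[-1,0,0,0,0],[-1,0,0,0,0]]]' 40
python3 -m jog '[[[-1,0,0,0,0],[-1,0,0,0,0],[-1,0,0,0,0],[-1,0,0,0,0],[-1,0,0,-0.01,0]]]' 40
python3 -m jog '[[[-1,0,0,-0.025,0],[-1,0,0,-0.05,0],[-1,0,0,-0.075,0],[-1,0,0,-0.1,0],[-1,0,0,-0.12,0]]]' 40
```

```text
time: 1.75
tool_pos: [0.5392, -0.3499, 0.1342]
tool_rot: [-3.138, 0.006, -0.198]
contact_force: [-0.5, 0.7, -0.5]
opening: 0.0918
grip_force: 0.0
time: 2.17
tool_pos: [0.5419, -0.3513, 0.1397]
tool_rot: [3.14, -0.002, -0.198]
contact_force: [0.6, -0.4, -0.1]
opening: 0.0631
grip_force: 0.0
time: 2.58
tool_pos: [0.5404, -0.35, 0.1464]
tool_rot: [-3.14, 0.004, -0.198]
contact_force: [-0.0, 0.7, -1.1]
opening: 0.0298
grip_force: 0.0
time: 3.0
tool_pos: [0.5416, -0.351, 0.2713]
tool_rot: [3.14, -0.003, -0.198]
contact_force: [0.2, -0.3, -0.2]
opening: 0.0007
grip_force: 0.0
```

```bash
python3 -m jog '[[[1,0,0,0,0],[1,0,0,0,0],[1,0,0,0,0],[1,0,0,0,0],[1,0,0,0,0]]]' 40
python3 -m jog '[[[0.1,0,0,0.03,0],[0.1,0,0,0.065,0],[0.1,0,0,0.1,0],[0.1,0,0,0.125,0],[0.1,0,0,0.13,0]]]' 40
for i in 1 2; do python3 -m jog '[[[-1,0,0,0,0],[-1,0,0,0,0],[-1,0,0,0,0],[-1,0,0,0,0],[-1,0,0,0,0]]]' 40; done
```

```text
time: 3.42
tool_pos: [0.5409, -0.3505, 0.2666]
tool_rot: [-3.14, 0.002, -0.198]
contact_force: [0.3, -0.9, -0.3]
opening: 0.0298
grip_force: 0.0
time: 3.83
tool_pos: [0.5386, -0.3486, 0.1319]
tool_rot: [-3.137, 0.01, -0.198]
contact_force: [-0.8, 0.4, -0.3]
opening: 0.05
grip_force: 0.0
time: 4.25
tool_pos: [0.542, -0.3514, 0.1399]
tool_rot: [3.14, -0.003, -0.198]
contact_force: [0.5, -0.1, -0.6]
opening: 0.022
grip_force: 0.0
time: 4.67
tool_pos: [0.5414, -0.3508, 0.1381]
tool_rot: [3.142, -0.0, -0.198]
contact_force: [0.0, 1.1, -0.6]
opening: 0.0005
grip_force: 0.0
```

Run:
```python
from h import *
W=robot.read_camera("wrist")[:,:,::-1];c=cam("wrist");S=robot.read_camera("scene")[:,:,::-1]
cv2.imwrite("pics/w2.png",W);cv2.imwrite("pics/s2.png",S)
s=robot.observe();print(s["time"],s["tool_pos"],s["tool_rot"],s["opening"])
print(proj(cam("scene"),s["tool_pos"]),proj(cam("scene"),[.541,-.351,.152]))
m=np.hstack([crop(W,0,0,640,480),crop(S,160,130,160,120)])
cv2.imwrite("pics/m2.png",m)
```

```text
4.7667 [ 0.5413 -0.3508  0.1381] [ 3.1416  0.0001 -0.1982] 0.00029404430848901545
[221.1391 204.5916] [220.8911 200.7628]
```

View pics/m2.png

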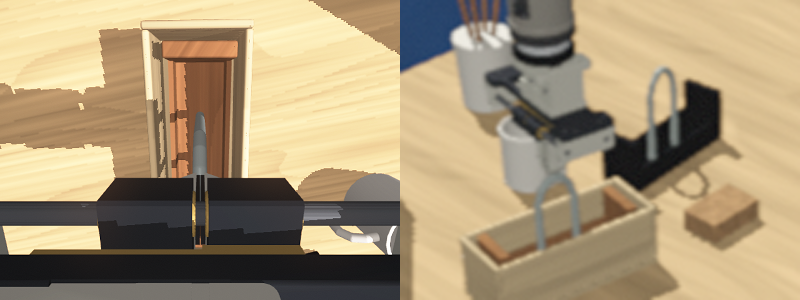

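Run:
```python
from h import *
S=cv2.imread("pics/s2.png");W=cv2.imread("pics/w2.png")
cv2.imwrite("pics/m3.png",np.hstack([cv2.resize(S[165:240,180:260],(400,375),interpolation=cv2.INTER_CUBIC),cv2.resize(W[150:375,200:440],(400,375),interpolation=cv2.INTER_CUBIC)]))
```

```text
(no output)
```

View pics/m3.png

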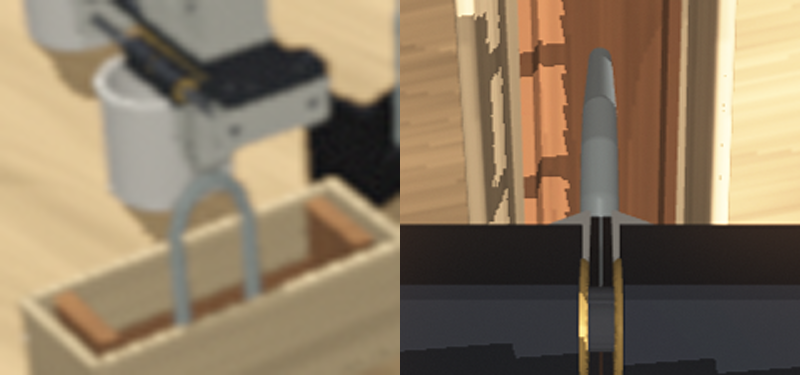

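```bash
python3 -c "
from cell import robot;print(robot.nose_length)"
python3 -m jog '[[[-0.4,0,0,-0.03,0],[-0.4,0,0,-0.05,0],[-0.4,0,0,-0.05,0],[-0.4,0,0,-0.05,0],[-0.4,0,0,-0.05,0]]]' 40
python3 -m jog '[[[-0.4,0,0,0.02,0],[-0.4,0,0,0.04,0],[-0.4,0,0,0.055,0],[-0.4,0,0,0.065,0],[-0.4,0,0,0.07,0]]]' 40
python3 -m jog '[[[-1,0,0,0,0],[-1,0,0,0,0],[-1,0,0,0,0],[-1,0,0,0,0],[-1,0,0,0,0]]]' 40
python3 - <<'E'
from h import *
S=robot.read_camera("scene")[:,:,::-1]
print(robot.observe())
cv2.imwrite("pics/m4.png",cv2.resize(S[155:240,180:260],(480,510),interpolation=cv2.INTER_CUBIC))
E
```

```text
0.008
time: 5.18
tool_pos: [0.541, -0.3505, 0.1873]
tool_rot: [-3.141, 0.001, -0.198]
contact_force: [0.8, 0.4, -1.2]
opening: 0.0266
grip_force: 0.0
time: 5.6
tool_pos: [0.5402, -0.3499, 0.1153]
tool_rot: [-3.139, 0.004, -0.198]
contact_force: [-0.8, 0.7, -0.1]
opening: 0.0277
grip_force: 0.0
time: 6.02
tool_pos: [0.5417, -0.3512, 0.1191]
tool_rot: [3.141, -0.002, -0.198]
contact_force: [0.6, -0.5, 0.6]
opening: 0.009
grip_force: 40.0
{'time': 6.0667, 'qpos': array([-0.6937,  0.6313,  1.2834, -0.0001,  1.225 ,  1.0753]), 'qvel': array([ 0.001 ,  0.001 ,  0.0017, -0.0006, -0.0019, -0.0011]), 'joint_efforts': array([  0.066 , -55.5964, -23.2752,   0.1102,   0.0056,   0.0041]), 'tool_pos': array([ 0.5417, -0.3512,  0.1191]), 'tool_rot': array([ 3.1406, -0.0016, -0.1982]), 'contact_force': array([0.0879, 0.605 , 1.3042]), 'torque': array([ 0.0016,  0.0138, -0.0076]), 'grip_force': 39.97058141045272, 'opening': 0.0083552205008969}
```

View pics/m4.png

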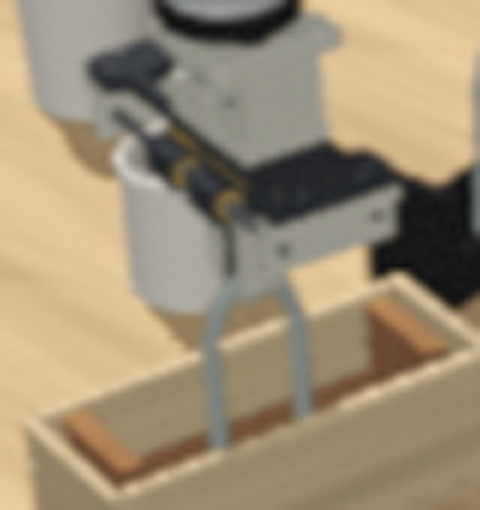

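```bash
python3 -m jog '[[[-1,0,0,-0.005,0],[-1,0,0,-0.015,0],[-1,0,0,-0.03,0],[-1,0,0,-0.05,0],[-1,0,0,-0.07,0]]]' 50
python3 -m jog '[[[-1,0,0,-0.02,0],[-1,0,0,-0.03,0],[-1,0,0,-0.04,0],[-1,0,0,-0.045,0],[-1,0,0,-0.045,0]]]' 50
python3 - <<'E'
from h import *
S=robot.read_camera("scene")[:,:,::-1];T=robot.read_camera("top")[:,:,::-1]
print(robot.observe())
cv2.imwrite("pics/s5.png",S)
cv2.imwrite("pics/m5.png",np.hstack([crop(S,160,100,160,120),crop(T,360,170,160,120)]))
E
```

```text
time: 6.48
tool_pos: [0.541, -0.3505, 0.1891]
tool_rot: [-3.141, 0.001, -0.198]
contact_force: [0.4, -0.5, -2.0]
opening: 0.0089
grip_force: 50.0
time: 6.9
tool_pos: [0.5415, -0.351, 0.2339]
tool_rot: [3.141, -0.001, -0.198]
contact_force: [-0.0, -0.7, -2.5]
opening: 0.0085
grip_force: 50.0
{'time': 7.0, 'qpos': array([-0.6937,  0.5551,  1.1053, -0.0001,  1.4829,  1.0753]), 'qvel': array([-0.0014,  0.0091,  0.0103,  0.0002,  0.0006,  0.0002]), 'joint_efforts': array([  0.0314, -58.3377, -27.8711,   0.0781,  -0.0423,   0.0001]), 'tool_pos': array([ 0.541 , -0.3506,  0.2322]), 'tool_rot': array([-3.1409,  0.0015, -0.1982]), 'contact_force': array([ 0.1483, -0.7781, -2.9508]), 'torque': array([ 0.0723,  0.0566, -0.0229]), 'grip_force': 49.952497109770775, 'opening': 0.008739354189555295}
```

View pics/m5.png

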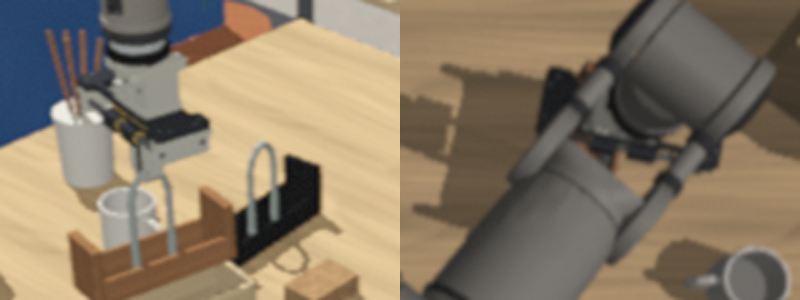

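Run:
```python
from h import *
T=cv2.imread("pics/top0.png");c=cam("top")
h,s,v=cv2.split(cv2.cvtColor(T,cv2.COLOR_BGR2HSV))
def big(m,x0,x1,y0,y1):
    k=np.zeros_like(m);k[y0:y1,x0:x1]=m[y0:y1,x0:x1]
    n,l,st,ce=cv2.connectedComponentsWithStats(k);i=1+st[1:,4].argmax();return (l==i).astype(np.uint8),st[i]
for nm,m,z in [("arm",(s<45)&(v>105)&(v<190),.368),("base",(s<45)&(v<85),.014)]:
    b,st=big(m.astype(np.uint8),180,275,125,235);print(nm,st)
    cn=max(cv2.findContours(b,0,2)[0],key=cv2.contourArea)
    box=cv2.boxPoints(cv2.minAreaRect(cn));print(box)
    w=np.array([plane(c,*p,z) for p in box]);print(w,w.mean(0))
    print([ (np.linalg.norm(w[i]-w[i-1]),np.arctan2(*(w[i]-w[i-1])[1::-1])) for i in range(4)])
s_=cam("scene")
for p in [(0,0)]: pass
S=cv2.imread("pics/scene0.png")
# top of post & arm end in scene
for u,v in [(400,227),(338,256)]: print(plane(s_,u,v,.368))
```

```text
arm [199 136  23  74 549]
[[197.7924 207.9161]
 [210.5755 134.7037]
 [221.9279 136.6858]
 [209.1447 209.8983]]
[[0.5521 0.3039 0.368 ]
 [0.7501 0.2812 0.368 ]
 [0.7451 0.2511 0.368 ]
 [0.5473 0.2745 0.368 ]] [0.6486 0.2777 0.368 ]
[(np.float64(0.029745601072599014), np.float64(1.410354431932212)), (np.float64(0.19930363247142024), np.float64(-0.11422676308559748)), (np.float64(0.030503004514175317), np.float64(-1.7353616088055275)), (np.float64(0.1991444266386708), np.float64(3.023597134127116))]
base [ 210  148   51   57 1926]
[[208.6844 197.2494]
 [219.0928 147.8091]
 [261.3263 156.7003]
 [250.9178 206.1406]]
[[0.6702 0.3484 0.014 ]
 [0.8369 0.323  0.014 ]
 [0.8088 0.1841 0.014 ]
 [0.6431 0.2118 0.014 ]] [0.7398 0.2668 0.014 ]
[(np.float64(0.13928973105182962), np.float64(1.374538884507525)), (np.float64(0.1686372631651239), np.float64(-0.15120404213733857)), (np.float64(0.14167337999447957), np.float64(-1.7704466622102755)), (np.float64(0.16806630392751787), np.float64(2.976353412727917))]
[0.5595 0.3061 0.368 ]
[0.7438 0.2691 0.368 ]
```

```bash
python3 -m jog '[[[-1,-0.005,-0.015,0,0],[-1,-0.015,-0.045,0,0],[-1,-0.025,-0.075,0,0],[-1,-0.038,-0.105,0,0],[-1,-0.05,-0.135,0,0]]]' 50
python3 -m jog '[[[-1,-0.012,-0.032,0,0],[-1,-0.025,-0.064,0,0],[-1,-0.038,-0.096,0,0],[-1,-0.05,-0.128,0,0],[-1,-0.06,-0.16,0,0]]]'
python3 -m jog '[[[-1,-0.01,-0.03,0,-0.06],[-1,-0.018,-0.05,0,-0.15],[-1,-0.025,-0.066,0,-0.25],[-1,-0.025,-0.066,0,-0.35],[-1,-0.025,-0.066,0,-0.45]]]'
python3 -m jog '[[[-1,0,0,0,-0.11],[-1,0,0,0,-0.22],[-1,0,0,0,-0.33],[-1,0,0,0,-0.44],[-1,0,0,0,-0.55]]]'
python3 -m jog '[[[-1,0,0,0,-0.11],[-1,0,0,0,-0.22],[-1,0,0,0,-0.33],[-1,0,0,0,-0.44],[-1,0,0,0,-0.55]]]'
python3 -m jog '[[[-1,0,0,0,-0.06],[-1,0,0,0,-0.084],[-1,0,0,0.02,-0.084],[-1,0,0,0.04,-0.084],[-1,0,0,0.06,-0.084]]]'
```

```text
time: 7.42
tool_pos: [0.5178, -0.207, 0.2316]
tool_rot: [-3.141, 0.003, -0.199]
contact_force: [0.8, 0.7, -2.3]
opening: 0.0088
grip_force: 50.0
time: 7.83
tool_pos: [0.4902, -0.0383, 0.2321]
tool_rot: [3.142, 0.002, -0.199]
contact_force: [0.7, 0.8, -1.4]
opening: 0.0086
grip_force: 50.0
time: 8.25
tool_pos: [0.4792, 0.0309, 0.2322]
tool_rot: [-3.141, 0.002, 0.259]
contact_force: [-0.1, -0.8, -2.1]
opening: 0.0088
grip_force: 50.0
time: 8.67
tool_pos: [0.4794, 0.0298, 0.2321]
tool_rot: [-3.14, 0.001, 0.807]
contact_force: [0.4, 0.2, -2.5]
opening: 0.0084
grip_force: 50.0
time: 9.08
tool_pos: [0.4794, 0.0297, 0.232]
tool_rot: [-3.139, 0.0, 1.357]
contact_force: [0.0, -0.2, -2.6]
opening: 0.0087
grip_force: 50.0
time: 9.5
tool_pos: [0.4798, 0.0297, 0.172]
tool_rot: [-3.141, 0.0, 1.435]
contact_force: [-0.1, 0.9, -2.0]
opening: 0.0085
grip_force: 50.0
```

```bash
python3 -m jog '[[[-1,0,0,0.02,0],[-1,0,0,0.035,0],[-1,0,0,0.045,0],[-1,0,0,0.053,0],[-1,0,0,0.057,0]]]' 50
python3 -m jog '[[[-1,0,0,0.001,0],[-1,0,0,0.002,0],[-1,0,0,0.003,0],[-1,0,0,0.004,0],[-1,0,0,0.004,0]]]'
python3 - <<'E'
from h import *
S=robot.read_camera("scene")[:,:,::-1];s=robot.observe();print(s["tool_pos"],s["contact_force"],s["torque"])
cv2.imwrite("pics/s6.png",S)
E
```

```text
time: 9.92
tool_pos: [0.4793, 0.0297, 0.1148]
tool_rot: [-3.139, 0.0, 1.435]
contact_force: [0.7, -0.4, -3.3]
opening: 0.0086
grip_force: 50.0
time: 10.33
tool_pos: [0.4802, 0.0297, 0.1124]
tool_rot: [3.141, 0.0, 1.436]
contact_force: [-0.8, 0.8, -2.6]
opening: 0.0087
grip_force: 50.0
[0.4802 0.0297 0.1124] [-0.6809  0.042  -2.6896] [-0.0119 -0.0855 -0.0267]
```

```bash
python3 -m jog '[[[-1,0,0,0.001,0],[-1,0,0,0.0015,0],[-1,0,0,0.002,0],[-1,0,0,0.002,0]]]' 
python3 -m jog '[[[-1,0,0,0.001,0],[-1,0,0,0.0015,0],[-1,0,0,0.002,0],[-1,0,0,0.002,0]]]'
```

```text
time: 10.72
tool_pos: [0.4817, 0.0295, 0.1118]
tool_rot: [3.137, -0.0, 1.436]
contact_force: [-0.3, -0.3, 7.4]
opening: 0.0088
grip_force: 50.0
time: 11.05
tool_pos: [0.4827, 0.0293, 0.1117]
tool_rot: [3.134, 0.0, 1.436]
contact_force: [-2.7, -0.8, 22.0]
opening: 0.0089
grip_force: 50.0
```

```bash
python3 -m jog '[[[-1,0,0,-0.0025,0],[-1,0,0,-0.0025,0],[0.2,0,0,-0.0025,0],[0.2,0,0,-0.0025,0],[0.2,0,0,-0.0025,0]]]' 50
python3 -m jog '[[[1,0,0,0,0],[1,0,0,0,0],[1,0,0,-0.03,0],[1,0,0,-0.06,0],[1,0,0,-0.1,0]]]'
python3 -m jog '[[[1,0,0,-0.04,0],[1,0,0,-0.05,0],[1,0,0,-0.05,0],[1,0,0,-0.05,0],[1,0,0,-0.05,0]]]'
python3 - <<'E'
from h import *
for n in ["scene","top","wrist"]:
    cv2.imwrite(f"pics/{n}7.png",robot.read_camera(n)[:,:,::-1])
s=robot.observe();print(s["time"],s["tool_pos"],s["tool_rot"],s["qpos"])
S=cv2.imread("pics/scene7.png");W=cv2.imread("pics/wrist7.png")
cv2.imwrite("pics/m7.png",np.hstack([crop(S,200,120,240,180),crop(W,0,0,640,480)]))
E
```

```text
time: 11.47
tool_pos: [0.4799, 0.0297, 0.1103]
tool_rot: [-3.141, 0.0, 1.436]
contact_force: [0.5, 0.4, -0.2]
opening: 0.0243
grip_force: 0.0
time: 11.88
tool_pos: [0.4785, 0.0298, 0.2098]
tool_rot: [-3.136, 0.0, 1.436]
contact_force: [1.1, 0.1, 0.2]
opening: 0.0575
grip_force: 0.0
time: 12.3
tool_pos: [0.4792, 0.0297, 0.2589]
tool_rot: [-3.138, 0.0, 1.436]
contact_force: [-0.5, -0.4, -0.5]
opening: 0.0895
grip_force: 0.0
12.45 [0.4794 0.0297 0.259 ] [-3.1384  0.0002  1.4358] [-0.0978  0.2215  1.5384 -0.0001  1.3848  0.0373]
```

View pics/m7.png

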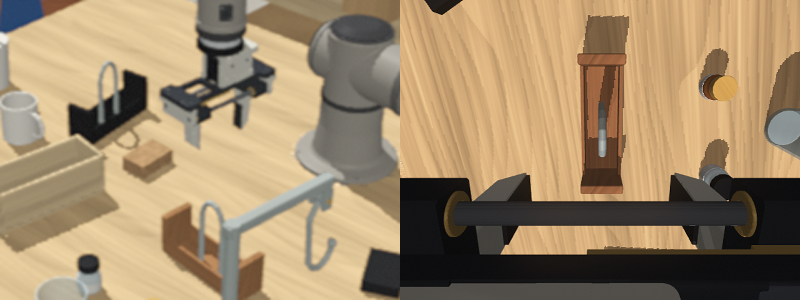

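Run:
```python
from h import *
s=cam("scene");t=cam("top")
for z in [.235,.251,.265,.28]:
    print(z,[ (proj(s,[.4794+a*.991,.0297-a*.134,z])) for a in (.046,.065,-.046,-.065)])
c=cam("wrist");W=cv2.imread("pics/wrist7.png")
h,sa,v=cv2.split(cv2.cvtColor(W,cv2.COLOR_BGR2HSV))
m=((h<14)&(sa>110)&(v>100)).astype(np.uint8);m[:,:250]=0;m[:,400:]=0;m[340:]=0
n,l,st,ce=cv2.connectedComponentsWithStats(m)
for i in range(1,n):
    if st[i,4]>200:print(st[i],ce[i],plane(c,*ce[i],.08))
for y in (60,84,87,92,100,292,296,300,304,308):
    u=np.where(m[y])[0]; print(y,u.min() if len(u) else None,u.max() if len(u) else None)
```

```text
0.235 [array([316.1843, 222.1388]), array([310.9662, 224.6563]), array([340.5587, 210.3792]), array([345.416 , 208.0358])]
0.251 [array([316.3186, 217.266 ]), array([311.0728, 219.7666]), array([340.8181, 205.5875]), array([345.6993, 203.2607])]
0.265 [array([316.4374, 212.9585]), array([311.1671, 215.4439]), array([341.0473, 201.3529]), array([345.9497, 199.0411])]
0.28 [array([316.5659, 208.2973]), array([311.269, 210.766]), array([341.2953, 196.772 ]), array([346.2205, 194.4765])]
[ 284   86   78  195 3049] [322.4516 142.8839] [0.4878 0.083  0.08  ]
[ 298  106   30  117 2413] [309.6929 156.7012] [0.4755 0.0731 0.08  ]
[ 330  106   20  116 1354] [341.1669 175.1219] [0.5002 0.0539 0.08  ]
[289 298  68  12 808] [322.2525 303.4641] [ 0.4679 -0.0628  0.08  ]
60 None None
84 None None
87 284 361
92 285 361
100 284 361
292 None None
296 None None
300 289 356
304 289 355
308 289 355
```

Run:
```python
from h import *
s=cam("scene")
for z in (.2,.25,.3,.35,.4,.45,.5,.55,.6): print(z,proj(s,[.228,-.4725,z]))
# FK fit: unknown link lengths: r,z vs q  (data: q2,q3,q5 -> radial in plane, z)
D=[(.228,-.4725,.2035,-1.267,.3426,1.5249,1.2754),(.5355,-.3446,.2541,-.692,.5288,1.0913,1.5216),(.4794,.0297,.259,-.0978,.2215,1.5384,1.3848),(.5417,-.3512,.1191,-.6937,.6313,1.2834,1.225),(.541,-.3506,.2322,-.6937,.5551,1.1053,1.4829)]
A=[];b=[]
for x,y,z,a,q2,q3,q5 in D:
    r=x*np.cos(a)+y*np.sin(a); print("lat",-x*np.sin(a)+y*np.cos(a))
    A.append([np.sin(q2),np.sin(q2+q3),np.cos(q2+q3),1,0]);b.append(r)
    A.append([np.cos(q2),np.cos(q2+q3),-np.sin(q2+q3),0,1]);b.append(z)
print(np.linalg.lstsq(np.array(A),np.array(b),rcond=None))
```

```text
0.2 [263.3182 141.4476]
0.25 [262.9396 128.3669]
0.3 [262.5506 114.9303]
0.35 [262.151  101.1231]
0.4 [261.7401  86.9298]
0.45 [261.3176  72.334 ]
0.5 [260.883   57.3181]
0.55 [260.4356  41.864 ]
0.6 [259.9751  25.9521]
lat 0.0762134234049815
lat 0.07635883918825448
lat 0.07636868927652526
lat 0.07632302208864211
lat 0.07633678292060425
(array([ 0.509 ,  0.3793,  0.0445, -0.0016, -0.1223]), array([0.]), np.int32(5), array([3.8572, 3.1572, 0.3112, 0.18  , 0.1586]))
```

```bash
python3 -m jog '[[[-0.2,0,0,0.03,0],[-0.2,0,0,0.07,0],[-0.2,0,0,0.11,0],[-0.2,0,0,0.14,0],[-0.2,0,0,0.15,0]]]' 50
python3 -m jog '[[[-1,0,0,0,0],[-1,0,0,0,0],[-1,0,0,0,0],[-1,0,0,0,0],[-1,0,0,0,0]]]' 50
python3 -m jog '[[[-1,0,0,0,0],[-1,0,0,0,0],[-1,0,0,0,0],[-1,0,0,0,0],[-1,0,0,-0.003,0]]]' 50
python3 -m jog '[[[-1,0,0,-0.02,0],[-1,0.03,-0.005,-0.03,0],[-1,0.06,-0.01,-0.03,0],[-1,0.095,-0.016,-0.03,0],[-1,0.125,-0.022,-0.03,0]]]' 50
python3 -m jog '[[[-1,0.02,-0.004,0,0],[-1,0.028,-0.004,0,0],[-1,0.028,-0.004,0.015,0],[-1,0.028,-0.004,0.026,0],[-1,0.028,-0.004,0.03,0]]]' 50
python3 -m jog '[[[-1,0,0,0.001,0],[-1,0,0,0.001,0],[-1,0,0,0.001,0]]]' 50
```

```text
time: 12.87
tool_pos: [0.4764, 0.03, 0.1054]
tool_rot: [-3.132, 0.0, 1.436]
contact_force: [-0.8, 0.3, 0.1]
opening: 0.0631
grip_force: 0.0
time: 13.28
tool_pos: [0.4808, 0.0296, 0.1117]
tool_rot: [3.139, -0.0, 1.436]
contact_force: [-0.4, -0.3, -0.1]
opening: 0.0299
grip_force: 0.0
time: 13.7
tool_pos: [0.4796, 0.0297, 0.1132]
tool_rot: [-3.14, 0.0, 1.436]
contact_force: [-0.1, 0.2, -3.1]
opening: 0.0089
grip_force: 50.0
time: 14.12
tool_pos: [0.4748, 0.1581, 0.1437]
tool_rot: [-3.141, -0.0, 1.435]
contact_force: [-0.5, 0.1, -2.1]
opening: 0.0086
grip_force: 50.0
time: 14.53
tool_pos: [0.4738, 0.1842, 0.1119]
tool_rot: [-3.139, 0.002, 1.436]
contact_force: [-0.5, 0.4, -3.2]
opening: 0.0086
grip_force: 50.0
time: 14.78
tool_pos: [0.4754, 0.1845, 0.1131]
tool_rot: [3.141, -0.0, 1.435]
contact_force: [0.4, 0.1, -1.8]
opening: 0.0085
grip_force: 50.0
```

```bash
python3 -m jog '[[[-1,0,0,0.001,0],[-1,0,0,0.002,0],[-1,0,0,0.0025,0],[0,0,0,0.002,0],[0,0,0,0.002,0]]]' 50
python3 -m jog '[[[1,0,0,0,0],[1,0,0,0,0],[1,0,0,-0.03,0],[1,0,0,-0.07,0],[1,0,0,-0.11,0]]]'
python3 -m jog '[[[1,-0.02,0,-0.02,-0.11],[1,-0.05,0,-0.02,-0.22],[1,-0.08,0,-0.02,-0.34],[1,-0.093,0,-0.02,-0.46],[1,-0.093,0,-0.02,-0.58]]]'
for i in 1 2 3 4; do python3 -m jog '[[[1,0,0,0,-0.12],[1,0,0,0,-0.24],[1,0,0,0,-0.36],[1,0,0,0,-0.48],[1,0,0,0,-0.6]]]' | grep rot; done
python3 -m jog '[[[1,0,0,0,-0.12],[1,0,0,0,-0.1616],[1,0,0,0,-0.1616]]]'
python3 - <<'E'
from h import *
W=robot.read_camera("wrist")[:,:,::-1];c=cam("wrist");cv2.imwrite("pics/w8.png",W)
s=robot.observe();print(s["time"],s["tool_pos"],s["tool_rot"],s["qpos"])
h,sa,v=cv2.split(cv2.cvtColor(W,cv2.COLOR_BGR2HSV))
m=((h<14)&(sa>110)&(v>100)).astype(np.uint8)
n,l,st,ce=cv2.connectedComponentsWithStats(m)
for i in range(1,n):
    if st[i,4]>200:print(st[i],ce[i],plane(c,*ce[i],.08))
print(proj(c,[.463,.092,.08]),proj(c,[.4878,.277,.08]))
E
```

```text
time: 15.2
tool_pos: [0.4752, 0.1848, 0.111]
tool_rot: [3.141, -0.0, 1.436]
contact_force: [-0.3, -0.5, -0.4]
opening: 0.0179
grip_force: 0.0
time: 15.62
tool_pos: [0.474, 0.1846, 0.2212]
tool_rot: [-3.139, 0.001, 1.436]
contact_force: [0.8, 0.6, 0.2]
opening: 0.051
grip_force: 0.0
time: 16.03
tool_pos: [0.462, 0.0902, 0.2409]
tool_rot: [-3.141, 0.001, 2.019]
contact_force: [-0.7, 0.2, 0.3]
opening: 0.0841
grip_force: 0.0
tool_rot: [-3.141, -0.0, 2.622]
tool_rot: [-3.142, -0.0, -3.061]
tool_rot: [-3.142, -0.0, -2.461]
tool_rot: [3.142, -0.0, -1.861]
time: 17.95
tool_pos: [0.4623, 0.0927, 0.2406]
tool_rot: [3.142, -0.0, -1.704]
contact_force: [-0.8, -0.1, 0.7]
opening: 0.0916
grip_force: 0.0
18.0 [0.4623 0.0927 0.2406] [ 3.1415 -0.0001 -1.7069] [ 0.0351  0.2149  1.5981 -0.0001  1.3286 -2.9703]
[ 282  187   76   30 1440] [316.7917 204.8201] [0.4645 0.0888 0.08  ]
[347 217   7 105 485] [349.6948 270.6371] [0.4442 0.1504 0.08  ]
[287 239   6  83 444] [289.6509 279.2703] [0.4972 0.1512 0.08  ]
[ 294  252   23   70 1068] [302.485  282.3127] [0.4865 0.1555 0.08  ]
[ 325  252   18   70 1104] [333.5109 285.4076] [0.4599 0.1621 0.08  ]
[286 393  48  10 285] [307.1614 396.5158] [0.4993 0.2712 0.08  ]
[319.073  208.3065] [319.9574 400.2501]
```

```bash
python3 -m jog '[[[1,0,0,0.04,0],[1,0,0,0.08,0],[1,0,0,0.115,0],[1,0,0,0.145,0],[1,0,0,0.165,0]]]' 60
python3 -m jog '[[[1,0,0,0.015,0],[1,0,0,0.03,0],[1,0,0,0.042,0],[1,0,0,0.05,0],[1,0,0,0.051,0]]]' 60
python3 -m jog '[[[-1,0,0,0,0],[-1,0,0,0,0],[-1,0,0,0,0],[-1,0,0,0,0],[-1,0,0,0,0]]]' 60
python3 -m jog '[[[-1,0,0,0,0],[-1,0,0,0,0],[-1,0,0,0,0]]]' 60
```

```text
time: 18.42
tool_pos: [0.4608, 0.0926, 0.0729]
tool_rot: [3.138, -0.001, -1.708]
contact_force: [-0.3, -0.1, 0.6]
opening: 0.0919
grip_force: 0.0
time: 18.83
tool_pos: [0.4615, 0.0926, 0.0234]
tool_rot: [3.139, -0.0, -1.707]
contact_force: [-0.8, 0.3, -0.2]
opening: 0.0922
grip_force: 0.0
time: 19.25
tool_pos: [0.4627, 0.0927, 0.0251]
tool_rot: [-3.14, 0.0, -1.706]
contact_force: [0.3, -0.5, 0.8]
opening: 0.0635
grip_force: 60.0
time: 19.5
tool_pos: [0.4629, 0.0926, 0.0249]
tool_rot: [-3.14, 0.0, -1.706]
contact_force: [0.3, -0.7, 2.1]
opening: 0.0635
grip_force: 60.0
```

```bash
python3 -m jog '[[[-1,0,0,-0.008,0],[-1,0,0.005,-0.02,0],[-1,0,0.015,-0.035,0],[-1,0,0.03,-0.055,0],[-1,0,0.045,-0.075,0]]]' 60
python3 -m jog '[[[-1,0,0.01,-0.025,0],[-1,0,0.015,-0.055,0],[-1,0,0.015,-0.085,0],[-1,0,0.015,-0.11,0],[-1,0,0.015,-0.13,0]]]' 60
python3 - <<'E'
from h import *
S=robot.read_camera("scene")[:,:,::-1];W=robot.read_camera("wrist")[:,:,::-1];o=robot.observe();c=cam("scene");w=cam("wrist")
cv2.imwrite("pics/s9.png",S);cv2.imwrite("pics/w9.png",W);print(o["time"],o["tool_pos"],o["tool_rot"],o["contact_force"],o["torque"],o["opening"])
p=o["tool_pos"];sy=np.array([.135,.991,0]);sx=np.array([.991,-.135,0]);up=np.array([0,0,1.])
und=p[2]-.0245
E=lambda a,b,h:np.array([p[0],p[1],und])+sy*(a+.093)+sx*b+up*h
h,sa,v=cv2.split(cv2.cvtColor(S,cv2.COLOR_BGR2HSV))
m=((h<14)&(sa>110)&(v>50)).astype(np.uint8)
n,l,st,ce=cv2.connectedComponentsWithStats(m)
for i in range(1,n):
    if st[i,4]>150:
        print(st[i],ce[i]); ys,xs=np.where(l==i)
        for f in (xs+ys,xs-ys,ys,xs): print((xs[f.argmin()],ys[f.argmin()]),(xs[f.argmax()],ys[f.argmax()]),end=' ')
        print()
for a in (-.1,-.086,.086,.1):
    print(a,[(b,hh,proj(c,E(a,b,hh)).round(1)) for b in (-.032,.032) for hh in (0,.08)])
print(proj(c,E(0,0,.15)))
E
```

```text
time: 19.92
tool_pos: [0.4164, 0.0986, 0.1]
tool_rot: [3.139, -0.001, -1.706]
contact_force: [0.6, 0.1, -1.6]
opening: 0.0638
grip_force: 60.0
time: 20.33
tool_pos: [0.4025, 0.1007, 0.232]
tool_rot: [-3.14, -0.0, -1.705]
contact_force: [0.3, 0.0, -2.8]
opening: 0.0632
grip_force: 60.0
20.4333 [0.4042 0.1008 0.2326] [-3.1356  0.0009 -1.7055] [ 0.3986  0.2968 -3.0256] [-0.1067 -0.0602 -0.0356] 0.06368967793062269
[ 537   13   59   98 1071] [566.6527  57.4855]
(np.int64(565), np.int64(13)) (np.int64(580), np.int64(108)) (np.int64(558), np.int64(105)) (np.int64(595), np.int64(30)) (np.int64(565), np.int64(13)) (np.int64(575), np.int64(110)) (np.int64(537), np.int64(52)) (np.int64(595), np.int64(30)) 
[609  21  31  45 309] [624.4369  41.5987]
(np.int64(617), np.int64(25)) (np.int64(639), np.int64(47)) (np.int64(612), np.int64(65)) (np.int64(639), np.int64(29)) (np.int64(628), np.int64(21)) (np.int64(612), np.int64(65)) (np.int64(609), np.int64(47)) (np.int64(639), np.int64(29)) 
[500  53  49  36 243] [522.4444  71.2058]
(np.int64(517), np.int64(56)) (np.int64(548), np.int64(66)) (np.int64
[... 2712 characters left out ...]
(np.int64(612), np.int64(218)) (np.int64(639), np.int64(228)) 
-0.1 [(-0.032, 0, array([370.9, 217.6])), (-0.032, 0.08, array([373. , 193.6])), (0.032, 0, array([354.9, 225.7])), (0.032, 0.08, array([356.6, 201.5]))]
-0.086 [(-0.032, 0, array([374.4, 219.7])), (-0.032, 0.08, array([376.6, 195.6])), (0.032, 0, array([358.4, 227.9])), (0.032, 0.08, array([360.3, 203.6]))]
0.086 [(-0.032, 0, array([421.1, 247.4])), (-0.032, 0.08, array([424.8, 222.5])), (0.032, 0, array([405.1, 256.7])), (0.032, 0.08, array([408.4, 231.6]))]
0.1 [(-0.032, 0, array([425.2, 249.8])), (-0.032, 0.08, array([429. , 224.9])), (0.032, 0, array([409.1, 259.3])), (0.032, 0.08, array([412.6, 234.1]))]
[394.3546 190.1946]
```

Run:
```python
from h import *
S=cv2.imread("pics/s9.png");H=cv2.cvtColor(S,cv2.COLOR_BGR2HSV)
for p in [(417,240),(415,250),(380,225),(390,238),(395,250),(360,215),(440,260),(460,250),(400,275),(394,190)]: print(p,H[p[1],p[0]])
m=((H[:,:,0]<15)&(H[:,:,1]>115)).astype(np.uint8);m[:160]=0;m[300:]=0;m[:,:330]=0;m[:,470:]=0
for y in range(180,290,4):
    u=np.where(m[y])[0]; print(y,len(u),u[:1],u[-1:])
```

```text
(417, 240) [ 14 137 112]
(415, 250) [ 13 133 115]
(380, 225) [ 13 129 115]
(390, 238) [ 73  14 126]
(395, 250) [ 18  91 196]
(360, 215) [ 13 119 116]
(440, 260) [ 19  83 220]
(460, 250) [ 18  98 145]
(400, 275) [ 20  82 225]
(394, 190) [ 66  10 125]
180 0 [] []
184 0 [] []
188 0 [] []
192 0 [] []
196 8 [368] [376]
200 14 [363] [376]
204 14 [363] [376]
208 11 [363] [374]
212 17 [363] [379]
216 23 [359] [381]
220 31 [358] [393]
224 29 [358] [426]
228 35 [363] [427]
232 31 [369] [426]
236 24 [401] [425]
240 25 [401] [425]
244 25 [400] [424]
248 30 [395] [424]
252 13 [402] [417]
256 0 [] []
260 0 [] []
264 0 [] []
268 0 [] []
272 0 [] []
276 0 [] []
280 0 [] []
284 0 [] []
288 0 [] []
```

Run:
```python
from h import *
S=cv2.imread("pics/s9.png")
cv2.imwrite("pics/m9.png",np.hstack([crop(S,330,170,140,105,600,450)]))
```

```text
(no output)
```

View pics/m9.png

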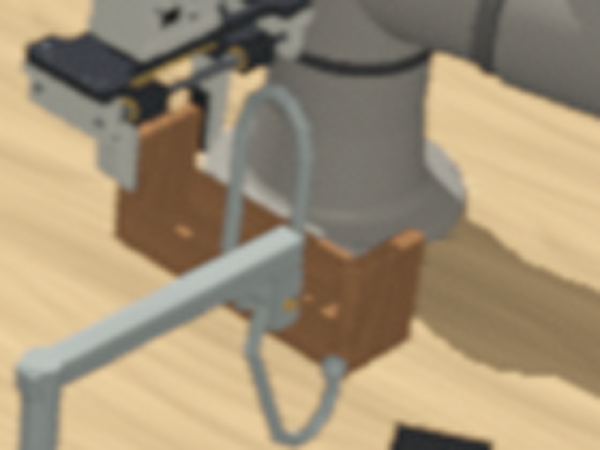

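Run:
```python
from h import *
c=cam("scene");t=cam("top")
f=lambda x,y:(330+x*.23333,170+y*.23333)
print("pin",plane(c,*f(290,302),.335),"predicted px",proj(c,[.5666,.287,.335]))
for q in [(300,235),(272,226),(303,245)]: print("armend top",plane(c,*f(*q),.368))
print("corner post",plane(c,*f(38,355),.368),plane(c,*f(25,385),.368))
p=np.array([.5666,.287,.335]);sx=np.array([.991,-.135,0])
# ball intersect hook plane
n=np.array([.135,.991,0])
for nm,q in [("ball",(333,367)),("bottom",(290,440)),("elbow",(252,350)),("pin",(290,302))]:
    o,d=ray(c,*f(*q));X=o+d*((p-o)@n)/(d@n);print(nm,X,"stand",(X-p)@sx,X[2]-.335,"r",np.hypot((X-p)@sx,X[2]-.335))
```

```text
pin [0.5676 0.309  0.335 ] predicted px [390.2128 236.6183]
armend top [0.5521 0.301  0.368 ]
armend top [0.5552 0.2847 0.368 ]
armend top [0.559  0.3077 0.368 ]
corner post [0.7336 0.2633 0.368 ] [0.7576 0.2742 0.368 ]
ball [0.4897 0.2975 0.2405] stand -0.07767153841675786 -0.09452063756252899 r 0.1223397678813102
bottom [0.5214 0.2932 0.2019] stand -0.04564367264753575 -0.13305530613998257 r 0.14066648266292822
elbow [0.5656 0.2871 0.2899] stand -0.0010379835813650203 -0.04506374042877742 r 0.04507569313219057
pin [0.537  0.291  0.3099] stand -0.02989296302311338 -0.02510135191920021 r 0.03903417869601921
```

```bash
python3 -m jog '[[[-1,-0.015,0,0,0],[-1,-0.03,0,0,0],[-1,-0.045,-0.005,0,0],[-1,-0.053,-0.012,0,0],[-1,-0.057,-0.02,0,0]]]' 60
python3 -m jog '[[[-1,0,-0.007,0,0],[-1,0,-0.014,0,0],[-1,0,-0.021,0,0],[-1,0,-0.028,0,0],[-1,0,-0.035,0,0]]]' 60
python3 -m jog '[[[-1,0,-0.006,0,0],[-1,0,-0.011,0,0],[-1,0,-0.016,0,0],[-1,0,-0.021,0,0],[-1,0,-0.024,0,0]]]' 60
for i in 1 2 3; do python3 -m jog '[[[-1,0,0,0,0],[-1,0,0,0,0],[-1,0,0,0,0],[-1,0,0,0,0],[-1,0,0,0,0]]]' 60 | grep -E "pos|force"; done
python3 - <<'E'
from h import *
S=robot.read_camera("scene")[:,:,::-1];cv2.imwrite("pics/s10.png",S);robot.read_camera("scene")
S2=robot.read_camera("scene")[:,:,::-1];cv2.imwrite("pics/s10b.png",S2)
d=cv2.absdiff(S,S2).max(2);ys,xs=np.where(d>25);print(robot.observe()["time"],len(xs),xs.mean() if len(xs) else 0,ys.mean() if len(xs) else 0)
E
```

```text
time: 20.85
tool_pos: [0.4301, 0.1552, 0.2284]
tool_rot: [3.139, -0.001, -1.704]
contact_force: [-0.3, -0.0, -2.5]
opening: 0.0638
grip_force: 60.0
time: 21.27
tool_pos: [0.4659, 0.1491, 0.2295]
tool_rot: [3.142, -0.0, -1.707]
contact_force: [0.6, -0.2, -3.6]
opening: 0.0637
grip_force: 60.0
time: 21.68
tool_pos: [0.4895, 0.1464, 0.2296]
tool_rot: [-3.141, -0.0, -1.706]
contact_force: [0.1, 0.4, -2.0]
opening: 0.0637
grip_force: 60.0
tool_pos: [0.4887, 0.1466, 0.2297]
contact_force: [-0.0, 0.4, -3.0]
grip_force: 60.0
tool_pos: [0.4889, 0.1466, 0.2296]
contact_force: [0.2, 0.0, -2.5]
grip_force: 60.0
tool_pos: [0.4889, 0.1466, 0.2296]
contact_force: [-0.8, -1.1, -3.1]
grip_force: 60.0
23.0833 0 0 0
```

```bash
for i in 1 2 3 4 5 6; do python3 -m jog '[[[-1,0,0.0012,0,0],[-1,0,0.0024,0,0],[-1,0,0.0036,0,0],[-1,0,0.0048,0,0],[-1,0,0.006,0,0]]]' 60 | grep -E "time|pos"; done
python3 -m jog '[[[-1,0,0.01,0,0],[-1,0,0.025,0,0],[-1,0,0.04,0,0],[-1,0,0.055,0,0],[-1,0,0.065,0,0]]]' 60
python3 - <<'E'
from h import *
F=[]
for i in range(8):
    F.append(robot.read_camera("scene")[:,:,::-1]);robot.read_camera("top")
T=robot.read_camera("top")[:,:,::-1]
np.save("pics/F.npy",np.array(F));cv2.imwrite("pics/s11.png",F[0]);cv2.imwrite("pics/t11.png",T)
R=[f[225:300,370:430] for f in F]
for r in R[1:]: print((cv2.absdiff(r,R[0]).max(2)>25).sum(),end=' ')
print(robot.observe()["time"],robot.observe()["tool_pos"])
S0=cv2.imread("pics/s10.png")[225:300,370:430];print((cv2.absdiff(S0,R[0]).max(2)>25).sum())
E
```

```text
time: 23.5
tool_pos: [0.4828, 0.1474, 0.2296]
time: 23.92
tool_pos: [0.4769, 0.1482, 0.2296]
time: 24.33
tool_pos: [0.4709, 0.149, 0.2296]
time: 24.75
tool_pos: [0.465, 0.1498, 0.2296]
time: 25.17
tool_pos: [0.459, 0.1506, 0.2296]
time: 25.58
tool_pos: [0.4531, 0.1514, 0.2296]
time: 26.0
tool_pos: [0.3868, 0.1603, 0.2295]
tool_rot: [3.141, -0.0, -1.705]
contact_force: [-0.0, 0.2, -3.2]
opening: 0.0639
grip_force: 60.0
4 47 63 69 70 64 55 26.85 [0.3888 0.1601 0.2296]
2326
```

Run:
```python
from h import *
F=np.load("pics/F.npy");c=cam("scene")
for f in F:
    H=cv2.cvtColor(f,cv2.COLOR_BGR2HSV)
    m=((H[:,:,1]<45)&(H[:,:,2]>80)).astype(np.uint8)
    k=np.zeros_like(m);k[250:300,360:430]=m[250:300,360:430]
    ys,xs=np.where(k);print(len(xs),xs.mean().round(2),ys.mean().round(2),xs.min(),xs.max(),ys.max())
for y in range(232,296,2):
    print(y,''.join('#' if q else '.' for q in m[y,360:430]))
for th in (-.1,0,.1):
  for P in [(.565,.291),(.569,.289)]:
    p=np.array([*P,.335]);sx=np.array([.991,-.135,0]);C,Sn=np.cos(th),np.sin(th)
    r=lambda a,b:p+sx*(a*C-b*Sn)+np.array([0,0,b*C+a*Sn])
    print(th,P,[proj(c,r(*q)).round(1) for q in [(-28,-104),(0,-136),(22,-115),(22,-30)] for q in [np.array(q)/1000]])
```

```text
185 386.56 268.96 360 398 283
177 386.11 269.12 360 397 283
176 386.02 269.1 360 397 283
182 386.51 269.16 360 398 283
184 386.6 268.95 360 398 283
182 386.77 268.91 360 398 283
183 386.65 269.01 360 398 283
185 386.54 269.18 360 398 283
232 .................#######################...####............####.......
234 .............###########################...###.............####.......
236 .........###############################.....#............####........
238 .....###################################..................####........
240 .#####################...###########......................####........
242 ##################.........#########......................###.........
244 ###############............####..######...................###.........
246 ##########...............#####........................................
248 ######..................#####.........................................
250 ###....................####...........................................
252 .......................####...........................................
254 .......................###.......
[... 1507 characters left out ...]
..............................
-0.1 (0.565, 0.291) [array([398.6, 264.1]), array([390.6, 278.9]), array([384.7, 277. ]), array([385.4, 250.9])]
-0.1 (0.569, 0.289) [array([397.1, 264.5]), array([389.1, 279.3]), array([383.1, 277.5]), array([383.7, 251.3])]
0 (0.565, 0.291) [array([395.7, 266.8]), array([386.9, 281.4]), array([381.6, 278.5]), array([384.5, 250.7])]
0 (0.569, 0.289) [array([394.2, 267.2]), array([385.3, 281.8]), array([379.9, 278.9]), array([382.9, 251.1])]
0.1 (0.565, 0.291) [array([392.8, 269.2]), array([383.2, 283.4]), array([378.4, 279.5]), array([383.8, 250.4])]
0.1 (0.569, 0.289) [array([391.2, 269.6]), array([381.6, 283.8]), array([376.8, 279.9]), array([382.1, 250.8])]
```

```bash
python3 -m jog '[[[-1,-0.02,0,0.02,0],[-1,-0.04,0,0.04,0],[-1,-0.055,0,0.06,0],[-1,-0.06,0,0.08,0],[-1,-0.06,0,0.095,0]]]' 60
python3 -m jog '[[[-1,0,-0.015,0,0],[-1,0,-0.03,0,0],[-1,0,-0.045,0,0],[-1,0,-0.06,0,0],[-1,0,-0.07,0,0]]]' 60
python3 - <<'E'
from h import *
S=robot.read_camera("scene")[:,:,::-1];cv2.imwrite("pics/s12.png",S);c=cam("scene")
o=robot.observe();p=o["tool_pos"];print(o["time"],p,o["tool_rot"],o["contact_force"])
sy=np.array([.1345,.991,0]);sx=np.array([.991,-.1345,0])
b=p+.093*sy;b[2]=p[2]-.0245+.145;d=b-[.5655,.290,.209];print("bail",b,"rel seat",d@sx,d@sy,d[2])
print("pred px bail outer top",proj(c,b+[0,0,.005]),"end_a corner",proj(c,p+.193*sy-.032*sx+[0,0,.0555]))
H=cv2.cvtColor(S,cv2.COLOR_BGR2HSV);m=(H[:,:,1]<45)&(H[:,:,2]>80)
for y in range(226,290,2): print(y,''.join('#' if q else '.' for q in m[y,360:440]))
E
```

```text
time: 27.27
tool_pos: [0.3964, 0.2206, 0.133]
tool_rot: [3.14, -0.0, -1.704]
contact_force: [-0.5, -0.3, -2.8]
opening: 0.0637
grip_force: 60.0
time: 27.68
tool_pos: [0.4676, 0.2101, 0.1345]
tool_rot: [-3.141, 0.0, -1.706]
contact_force: [-0.2, -0.4, -2.0]
opening: 0.0635
grip_force: 60.0
27.7333 [0.4691 0.2098 0.1346] [-3.1395  0.0004 -1.7067] [ 2.6878 -0.9811 -1.3729]
bail [0.4816 0.302  0.2551] rel seat -0.0847459241522333 0.0005763513499834142 0.04606481562367812
pred px bail outer top [411.8144 248.717 ] end_a corner [447.4662 284.492 ]
226 ........#####################################..............###########..........
228 ........###################################............##########...............
230 .......##################################......###########......................
232 .......#################################........#########.......................
234 ......###################################...........#####.......................
236 ......###################################..........######.......................
238 ..####################################
[... 1467 characters left out ...]
....................
274 ....................#####......######..####.............###.....................
276 ....................####......#####....####.............###.....................
278 ....................####....######.....####............#####....................
280 ....................#############.....####.............####.....................
282 ......................#########.......####.............####.....................
284 ........................##............####............####......................
286 .......................................##.............####......................
288 ......................................................####......................
```

```bash
python3 -m jog '[[[-1,-0.002,-0.012,0,0],[-1,-0.004,-0.024,0,0],[-1,-0.004,-0.036,0,0],[-1,-0.004,-0.048,0,0],[-1,-0.004,-0.058,0,0]]]' 60
python3 -m jog '[[[-1,0,-0.008,0,0],[-1,0,-0.015,0,0],[-1,0,-0.021,0,0],[-1,0,-0.025,0,0],[-1,0,-0.025,0,0]]]' 60
python3 - <<'E'
from h import *
S=robot.read_camera("scene")[:,:,::-1];cv2.imwrite("pics/s13.png",S);c=cam("scene")
o=robot.observe();p=o["tool_pos"];print(o["time"],p,o["tool_rot"],o["contact_force"])
sy=np.array([.1345,.991,0]);sx=np.array([.991,-.1345,0])
b=p+.089*sy;b[2]=p[2]-.0245+.145;d=b-[.5655,.290,.209];print("bail",b,"rel seat",d@sx,d@sy,d[2])
print("pred px bail",proj(c,b+[0,0,.005]))
H=cv2.cvtColor(S,cv2.COLOR_BGR2HSV);m=(H[:,:,1]<45)&(H[:,:,2]>80)
for y in range(226,294,2): print(y,''.join('#' if q else '.' for q in m[y,350:430]))
E
```

```text
time: 28.15
tool_pos: [0.5244, 0.2064, 0.1345]
tool_rot: [3.141, -0.0, -1.706]
contact_force: [0.0, 0.4, -2.9]
opening: 0.0635
grip_force: 60.0
time: 28.57
tool_pos: [0.5495, 0.2028, 0.1345]
tool_rot: [-3.141, -0.0, -1.706]
contact_force: [0.1, -0.2, -2.1]
opening: 0.064
grip_force: 60.0
28.6167 [0.549  0.2029 0.1345] [ 3.1413 -0.0001 -1.706 ] [-0.6559  0.2056 -3.2763]
bail [0.561  0.2911 0.255 ] rel seat -0.004621473608830417 0.0005241097856450988 0.04597657901517935
pred px bail [390.1219 261.314 ]
226 ####......###############.......#.......########################################
228 #####............................##########################################.....
230 #######....................#######################.......#......................
232 #################################################...............................
234 ##################################################..............................
236 #################################################...............................
238 #################################################...............................
[... 1595 characters left out ...]
....................
278 #######.......................####......####...###..............................
280 .#####........................#####...####.....###..............................
282 ...###.......................###########.......##...............................
284 .............................#####............###...............................
286 .............................####.............###...............................
288 .............................####.............###...............................
290 .............................###..............##................................
292 ............................####.............###................................
```

```bash
python3 -m jog '[[[-1,0,-0.001,0.008,0],[-1,0,-0.002,0.016,0],[-1,0,-0.003,0.024,0],[-1,0,-0.003,0.032,0],[-1,0,-0.003,0.037,0]]]' 60
python3 -m jog '[[[-1,0,0,0.002,0],[-1,0,0,0.004,0],[-1,0,0,0.006,0],[-1,0,0,0.006,0]]]' 60
python3 -m jog '[[[-1,0,0,0.001,0],[-1,0,0,0.002,0],[-1,0,0,0.003,0],[-1,0,0,0.003,0]]]' 60
```

```text
time: 29.03
tool_pos: [0.5512, 0.2024, 0.0959]
tool_rot: [3.14, -0.001, -1.706]
contact_force: [-0.8, -0.1, -1.2]
opening: 0.0631
grip_force: 60.0
time: 29.37
tool_pos: [0.552, 0.2025, 0.0914]
tool_rot: [3.142, -0.0, -1.706]
contact_force: [0.1, -0.6, -3.0]
opening: 0.0633
grip_force: 60.0
time: 29.7
tool_pos: [0.5531, 0.203, 0.0898]
tool_rot: [-3.139, 0.002, -1.706]
contact_force: [0.4, 0.1, 5.5]
opening: 0.0635
grip_force: 60.0
```

```bash
python3 -m jog '[[[-1,0,0,-0.0015,0],[-1,0,0,-0.0015,0],[1,0,0,-0.0015,0],[1,0,0,-0.0015,0],[1,0,0,-0.0015,0]]]' 20
python3 -m jog '[[[1,0,0,0,0],[1,0,0,0,0],[1,0,0,0,0],[1,0,0,0,0]]]'
python3 - <<'E'
from h import *
S=robot.read_camera("scene")[:,:,::-1];cv2.imwrite("pics/s14.png",S);c=cam("scene")
for i in range(6): robot.read_camera("top")
S2=robot.read_camera("scene")[:,:,::-1];o=robot.observe();print(o["time"],o["tool_pos"],o["contact_force"],o["opening"])
print((cv2.absdiff(S,S2)[180:330,330:450].max(2)>25).sum())
for q in (S,S2):
    H=cv2.cvtColor(q,cv2.COLOR_BGR2HSV);m=((H[:,:,0]<15)&(H[:,:,1]>115)).astype(np.uint8);m[:160]=0;m[340:]=0;m[:,:320]=0;m[:,460:]=0
    ys,xs=np.where(m);print(len(xs),xs.mean(),ys.mean(),xs.min(),xs.max(),ys.max())
E
```

```text
time: 30.12
tool_pos: [0.5519, 0.2025, 0.0899]
tool_rot: [3.141, -0.0, -1.706]
contact_force: [0.0, 0.4, 0.1]
opening: 0.0791
grip_force: 0.0
time: 30.45
tool_pos: [0.552, 0.2026, 0.09]
tool_rot: [3.142, -0.0, -1.706]
contact_force: [-0.2, 0.1, -0.6]
opening: 0.0918
grip_force: 0.0
30.85 [0.552  0.2026 0.0901] [ 0.2953 -0.5391  0.2168] 0.09168597661810901
803
1742 382.7933409873708 314.451205510907 349 421 339
1817 384.3252614199229 313.3082003302146 350 422 339
```

```bash
python3 -m jog '[[[1,0,0,-0.02,0],[1,0,0,-0.045,0],[1,0,0,-0.07,0],[1,0,0,-0.1,0],[1,0,0,-0.13,0]]]'
python3 -m jog '[[[1,0.03,0,-0.02,0],[1,0.06,0.01,-0.04,0],[1,0.09,0.02,-0.05,0],[1,0.11,0.02,-0.05,0],[1,0.12,0.02,-0.05,0]]]'
cat > chk.py <<'E'
from h import *
c=cam("scene");F=[]
for i in range(14):
    F.append(robot.read_camera("scene")[:,:,::-1]);robot.read_camera("top")
for q in F:
    H=cv2.cvtColor(q,cv2.COLOR_BGR2HSV);m=((H[:,:,0]<15)&(H[:,:,1]>115)).astype(np.uint8);m[:160]=0;m[360:]=0;m[:,:320]=0;m[:,460:]=0
    ys,xs=np.where(m);a=(xs+ys).argmax();b=(ys-xs).argmax();print(len(xs),xs.mean().round(1),ys.mean().round(1),(xs[a],ys[a]),(xs[b],ys[b]),xs.min(),xs.max(),ys.max())
cv2.imwrite("pics/sc.png",F[-1]);o=robot.observe();print(o["time"],o["tool_pos"],o["contact_force"])
sy=np.array([.1345,.991,0]);sx=np.array([.991,-.1345,0]);u=np.array([.5655,.290,.064])
for a in (-.1,.1):
    for b in (-.032,.032): print(a,b,proj(c,u+a*sy+b*sx).round(1),proj(c,u+a*sy+b*sx+[0,0,.08]).round(1))
E
python3 chk.py
```

```text
time: 31.27
tool_pos: [0.5516, 0.2025, 0.2211]
tool_rot: [3.141, -0.0, -1.706]
contact_force: [0.4, -0.3, 0.1]
opening: 0.0922
grip_force: 0.0
time: 31.68
tool_pos: [0.5157, 0.0843, 0.2713]
tool_rot: [-3.139, -0.0, -1.708]
contact_force: [0.2, 0.1, -0.0]
opening: 0.0916
grip_force: 0.0
1869 384.4 314.1 (np.int64(419), np.int64(334)) (np.int64(350), np.int64(305)) 350 422 345
1841 384.6 314.0 (np.int64(419), np.int64(334)) (np.int64(351), np.int64(305)) 351 422 345
1844 384.2 314.0 (np.int64(419), np.int64(334)) (np.int64(350), np.int64(304)) 350 422 345
1880 383.7 314.4 (np.int64(418), np.int64(335)) (np.int64(350), np.int64(305)) 350 421 346
1874 383.1 314.8 (np.int64(417), np.int64(336)) (np.int64(349), np.int64(305)) 349 421 346
1859 382.7 315.0 (np.int64(417), np.int64(336)) (np.int64(349), np.int64(306)) 349 421 346
1860 382.6 315.0 (np.int64(417), np.int64(336)) (np.int64(349), np.int64(306)) 349 421 346
1874 383.1 315.0 (np.int64(417), np.int64(336)) (np.int64(349), np.int64(306)) 349 421 346
1859 383.7 314.7 (np.int64(418), np.int64(335)) (np.int64(350), np.int64(306)) 350 421 346
1872 384.2 314.3 (np.int64(419), np.int64(334)) (np.int64(350), np.int64(305)) 350 422 346
1853 384.5 314.1 (np.int64(419), np.int64(334)) (np.int64(350), np.int64(305)) 350 422 345
1851 384.4 314.0 (np.int64(419), np.int64(334)) (np.int64(350), np.int64(304)) 350 422 345
1856 384.0 314.3 (np.int64(418), np.int64(335)) (np.int64(350), np.int64(305)) 350 422 346
1886 383.3 314.6 (np.int64(418), np.int64(335)) (np.int64(349), np.int64(305)) 349 421 346
33.0833 [0.516  0.0864 0.2701] [ 0.1462 -0.405   0.3435]
-0.1 -0.032 [363.3 296.6] [365.3 273.9]
-0.1 0.032 [346.6 306.8] [348.2 283.9]
0.1 -0.032 [419.2 336.3] [423.1 312.9]
0.1 0.032 [402.5 348.1] [405.9 324.6]
```

```bash
python3 -c "
from cell import robot
print(robot.hand_in())"
```

```text
the job is handed in; nothing more can be done
None
```

I handed the job in with the caddy hanging level and let go in the hook, swaying only a few millimetres. I stilled the hook with the caddy's side wall while holding the caddy by its end board, not with the fingers and before the second pick-up you described, because the gripper's body would have hit the stand's arm. I moved the caddy to a second spot on the table first so I could grip that end, and I did not re-check the other loose things in the images.

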